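# Set out the colours at the marbling stall

## Robot

A 6-joint arm with a two-finger parallel gripper is mounted at the origin on the work surface. World frame = base frame: x ahead of the robot, y to its left, z up, the work surface at z = 0. Lengths are in mm, angles in rad, forces in N, time in s.
With the tool pointing down it reaches from about 350 to 975 mm from the base axis. Payload 7.1 kg.
Tool frame: the origin (TCP) lies midway between the tips of the shut fingers; the grasp point (between the pads) lies 19 mm behind it; z points along the fingers, y is the line along which they close (so a half turn about z gives the same grasp; the last joint's range is limited). The gripper opens to 88 mm and grips with 3 to 60 N. Pads are 20 mm wide; open, the fingers measure 115 mm over their backs; the gripper's body (75 mm by 178 mm) begins 61 mm behind the grasp point.
Start: joints at [1.229, 0.423, 1.63, -0, 1.089, -0.019], TCP at [198.232, 592.713, 222.675] pointing down, gripper open.
Joint ranges: [-3, 3], [-0.9, 2.11], [0.09, 2.58], [-1.31, 4.45], [0.11, 2.69], [-2.54, 2.54]. Speed limits (rad/s): [2.39, 2.39, 3.01, 3.14, 3.14, 3.14].

## Interface

Orientations are given as a rotation vector (axis times angle).
In Python, from workcell import ctrl gives the robot as it stands. The module is installed in compiled form; this text tells all that it offers.
- The arm moves only by the tool servo_tool, never from a script. Its argument "increments" is a list of rows, each a list of 7 numbers: the shift along the world's x, y, z in cm, then the turn, a rotation vector about the world's x, y, z in degrees, then the opening, from -1 (shut) to 1 (fully open). A call has 1 to 20 rows; each row is the pose to reach, as a shift and turn from the pose commanded when the call began; what a row does not reach only later rows make up. A row lasts 1/12 s, in which the tool goes at most 41.7 mm and 7.16 degrees, less where a joint would pass 70% of its speed; a pose out of reach is approached as far as the arm can. A call with a gripper value outside its range is refused whole. The fingers move at their own pace and stop on an object; the grip force is fixed at half the most. Time passes only in rows, so rows that repeat a pose let the fingers close. It gives the time, the measured TCP pose, the force, the opening and the grip force at its end, in the units of the state.
- ctrl.get_obs(): the state, without advancing time (a new reading comes with each control period).
- ctrl.get_image(name): name is "scene" or "top" or "wrist"; returns a dict with "image" (420x560x3 uint8, red, green, blue), "fx", "fy", "cx", "cy" (pixels), "extrinsics" (4x4, takes a point from camera to world coordinates); the wrist camera has in their place "tool_from_camera" (4x4, takes a point from camera to tool coordinates, whose origin is the TCP and whose axes are the flange's). Camera axes: x right, y up, looking along -z (the intrinsics and any distortion apply to the point x, -y, -z); pixel columns grow to the right and rows downward; lengths in mm; the calibration is good to about 2 mm. A picture is of the moment at which its call begins: read the wrist's pose just before it. There is no depth.
- ctrl.close_job(): hands the job in; it is judged then, once.
The state is a dict: "t": time; "qpos": joint angles; "qvel": joint speeds; "joint_torque": joint torques, N m; "ee_pos": TCP position; "orientation": TCP orientation; "ft_force": force on the tool from outside, world axes, zero at the start; "moment": the same for the moment, N m; "width": finger opening in mm; "grasp_force": force on a finger pad.
Only numpy, scipy, OpenCV 4.12 (cv2) and the standard library are available. Lean on these libraries where they do the work, as an engineer would, in place of code of your own. Each camera call takes 0.05 s, during which the arm holds its last target. There are 200 camera calls.

## Task

Pull the retaining pin out of the hasp staple of the green colour chest and put it in the aluminium tray, then lift the chest's lid right up and raise the slatted shutter of the roll-top rack until it stays open. With both open, move every jar of colour from the chest into the rack, standing upright on its floor, and finally close the lid of the empty chest, leaving the shutter up and the pin in the tray. Do not disturb the cup, the comb or the brush.

Things in the scene. Friction and masses are not known exactly. Their poses are not given: they have to be found in the camera images.
- chest: Green colour chest, fixed to the table, on either side. Base: open box 170 (x) by 250 (y), 60 mm high, walls and floor 8 mm; a 45 mm deep hollow lid hinged at the back (+x) makes it 105 mm high when shut. Hasp and lid bar at its front (own -x). The jars stand on its inner floor, caps above the base's rim. Origin under its centre.
- staple (a point): Where the pin's axis passes the staple: chest x -110, y -30, z 80 mm, 25 mm before the front face. The staple is a steel loop, 14 mm (y) by 26 mm (x), 20 mm inside, top at 94 mm, standing up through the slot of the lid's flat hasp tongue (60 mm along y, centred on it, top at 75 mm). The pin in the loop, above the tongue, holds the lid shut.
- pin: Retaining pin, 60 g: steel rod 10 mm thick, 110 mm long along own y (y -50 to +60); upright square red grip, 18 by 18 mm, at y -50 mm, from 9 mm below to 30 mm above the rod's axis (origin on it). It starts in the staple, axes as the chest's, origin 20 mm to the chest's -y side of point staple; pulls out to the chest's -y with little force, free after 70 mm.
- lid (a joint): Lid angle in rad: 0 shut, 1.8 at its stop (leaning back). Its stiff hinge keeps it wherever it is left; 4 to 7 N at the bar move it.
- lid_hinge (a point): Middle of the lid's hinge line, which runs along the chest's y: at chest x +85, y 0, z 60 mm.
- lid_bar (a point): Middle of the black lid bar: 12 mm thick, 90 mm long along chest y, a post at each end, 45 mm before the lid's front edge. Shut: chest x -130, y +75, z 85 mm; it goes round the hinge line with the lid, -x turning up to +z. Pinch it from above, fingers closing along chest x; it turns in the fingers as the lid swings.
- rack: Wooden roll-top rack, fixed, on either side. Floor 240 (x) by 270 (y), its top at z 10 mm; front (-x) sill 35 mm high; rounded side walls, 248 mm apart inside, 133 mm high; fixed hood over the rear half. With the shutter up the front half (own x -110 to 0 mm) is open from above: room for three jars in a row along y, e.g. at x -65 mm. Origin under its centre.
- shutter (a joint): Slatted shutter of the rack, running back over the top on curved (circular) side tracks: 0 rad shut, 1.5 rad at its stop, fully raised. Let go below about 0.7 rad it slides shut; past that its weight carries it back to the stop, where it stays. Under 3 N moves it.
- shutter_axis (a point): Centre of the shutter's circular tracks: rack x 0, y 0, z 15 mm; the shutter turns about the rack's y through it, -x turning up to +z.
- shutter_bar (a point): Middle of the shutter's brass pull bar: 12 mm thick, 90 mm long along rack y, 168 mm from the tracks' centre, 41 mm before the slats. Shut: 25 degrees above the centre's level, in front (rack x -152, z 86 mm). Pinch it from above, fingers closing along rack x; it turns in the fingers as it goes round.
- tray: Loose shallow aluminium tray 160 mm (x) by 110 mm (y), 18 mm high, floor and walls 4 mm thick, 0.35 kg. Origin at the centre of its underside. The pin goes in it.
- jar_red: Squat jar of red colour: round body 56 mm across and 58 mm tall, with a white screw cap 36 mm across from 58 to 86 mm above its bottom (grip it by the cap). Stands upright; 0.12 to 0.25 kg. Origin at the centre of its underside, z up. Some of the four jars are absent from a given start.
- jar_blue: Squat jar of blue colour: round body 56 mm across and 58 mm tall, with a white screw cap 36 mm across from 58 to 86 mm above its bottom (grip it by the cap). Stands upright; 0.12 to 0.25 kg. Origin at the centre of its underside, z up. Some of the four jars are absent from a given start.
- jar_yellow: Squat jar of yellow colour: round body 56 mm across and 58 mm tall, with a white screw cap 36 mm across from 58 to 86 mm above its bottom (grip it by the cap). Stands upright; 0.12 to 0.25 kg. Origin at the centre of its underside, z up. Some of the four jars are absent from a given start.
- jar_orange: Squat jar of orange colour: round body 56 mm across and 58 mm tall, with a white screw cap 36 mm across from 58 to 86 mm above its bottom (grip it by the cap). Stands upright; 0.12 to 0.25 kg. Origin at the centre of its underside, z up. Some of the four jars are absent from a given start.
- cup: Bystander: white cup 68 mm across, 85 mm tall, origin under its centre. Leave alone.
- comb: Bystander: wooden marbling comb 200 mm long (x) by 55 mm, 16 mm thick, lying flat, origin under the bar. Leave alone.
- brush: Bystander: brush 180 mm long (x), lying, up to 32 mm thick. Leave alone.
Mind the look-alikes: they are no part of the job. What is meant by the tray is not turquoise, and is the larger of those in its own colour. There is more than one size of the pin; the job needs the largest.

How it is judged:
By the outcome, as a careful person would: the job done as asked, in the order asked, and still so for the second after the job is handed in, with the robot touching nothing.
Of jar_red, jar_blue, jar_yellow, jar_orange only 2 to 3 are there at a start; the rules pass over those that are not, and their reading is None.
At some moment in a run one of tray, jar_red, jar_blue, jar_yellow, jar_orange may be knocked a few centimetres aside while the robot is not near it.
It also fails if it takes over 210 s, if anything falls off the work surface, if the arm or the gripper's body presses on something with over 40 N, if the wrist force passes 120 N, or if a joint passes its speed limit or range.

## Working session

There is one attempt and no reset: what is moved stays moved. The work goes in short steps, Python scripts to look and compute and a tool call to move; the robot and the scene stay as the last step left them, time stands still between calls to the robot, and variables do not carry over. Pictures are saved under pics/ and viewed, at most 14 in all, crops included, and the job is handed in when it is done.

Besides the shell and the picture viewer there is one more tool, called after "Request:" as name(argument=value, ...), one argument or row to a line, values as JSON. servo_tool: Moves the arm, as the interface text tells. Its arguments: {"type":"object","properties":{"increments":{"type":"array","items":{"type":"array","items":{"type":"number"}}}},"required":["increments"]}

```bash
mkdir -p pics
cat > h.py <<'E'
import numpy as np, cv2, pickle
from workcell import ctrl
from scipy.spatial.transform import Rotation as R
def grab(n,tag):
    o=ctrl.get_obs(); d=ctrl.get_image(n); d['obs']=o
    pickle.dump(d,open(f'pics/{tag}.pkl','wb')); cv2.imwrite(f'pics/{tag}.png',cv2.cvtColor(d['image'],cv2.COLOR_RGB2BGR)); return d
def load(tag): return pickle.load(open(f'pics/{tag}.pkl','rb'))
def ext(d):
    if 'extrinsics' in d: return np.array(d['extrinsics'])
    T=np.eye(4);T[:3,:3]=R.from_rotvec(d['obs']['orientation']).as_matrix();T[:3,3]=d['obs']['ee_pos']
    return T@np.array(d['tool_from_camera'])
def ray(d,u,v):
    E=ext(d); k=np.array([(u-d['cx'])/d['fx'],-(v-d['cy'])/d['fy'],-1.]); return E[:3,3],E[:3,:3]@k
def onz(d,u,v,z):
    o,r=ray(d,u,v); return o+r*(z-o[2])/r[2]
def proj(d,p):
    E=ext(d); q=E[:3,:3].T@(np.array(p,float)-E[:3,3]); return np.array([d['cx']+d['fx']*q[0]/-q[2], d['cy']-d['fy']*q[1]/-q[2]])
E
python3 -c "
from h import *
for n in ['scene','top']:
    d=grab(n,n+'0'); print({k:v for k,v in d.items() if k not in('image','obs')})
o=ctrl.get_obs();print(o)"
```

```text
{'fx': 502.82731478285723, 'fy': 502.82731478285723, 'cx': 280.15048865475563, 'cy': 209.19405057263353, 'extrinsics': array([[-7.45382003e-01, -3.60272139e-01,  5.60900754e-01,
         1.15704479e+03],
       [ 6.66577465e-01, -4.14091483e-01,  6.19840888e-01,
         7.81003217e+02],
       [ 8.95282237e-03,  8.35902045e-01,  5.48805628e-01,
         7.30092817e+02],
       [ 0.00000000e+00,  0.00000000e+00,  0.00000000e+00,
         1.00000000e+00]])}
{'fx': 399.3967235049161, 'fy': 399.3967235049161, 'cx': 279.33368858435193, 'cy': 203.18733577363304, 'extrinsics': array([[ 4.83658734e-03,  9.89293068e-01, -1.45862379e-01,
         3.83466909e+02],
       [-9.99810657e-01,  7.53332594e-03,  1.79415390e-02,
         9.59454786e+01],
       [ 1.88482690e-02,  1.45747985e-01,  9.89142188e-01,
         9.71415781e+02],
       [ 0.00000000e+00,  0.00000000e+00,  0.00000000e+00,
         1.00000000e+00]])}
{'t': 0.1, 'qpos': array([ 1.22897821e+00,  4.23759525e-01,  1.63058121e+00,  2.35076583e-05,
        1.08862196e+00, -1.89978152e-02]), 'qvel': array([-0.00057746, -0.00121562, -0.00137182, -0.00125575,  0.00122529,
        0.00034768]), 'joint_torque': array([ 9.94694201e-04, -5.45614493e+01, -2.74324501e+01,  6.45940402e-02,
        1.87924923e-02,  2.13187207e-06]), 'ee_pos': array([198.07934713, 592.26112878, 221.99521213]), 'orientation': array([-5.04859944e-01, -3.10049080e+00,  2.11108051e-03]), 'ft_force': array([ 0.76410375,  0.37170812, -0.18721208]), 'moment': array([0.02223295, 0.00582977, 0.01167345]), 'grasp_force': 0.0, 'width': 88.14260074461924}
```

View pics/top0.png

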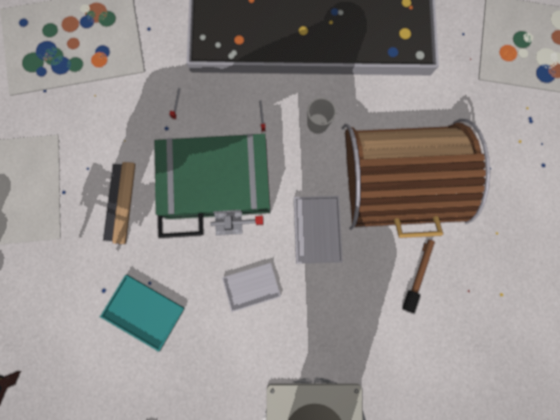

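View pics/scene0.png

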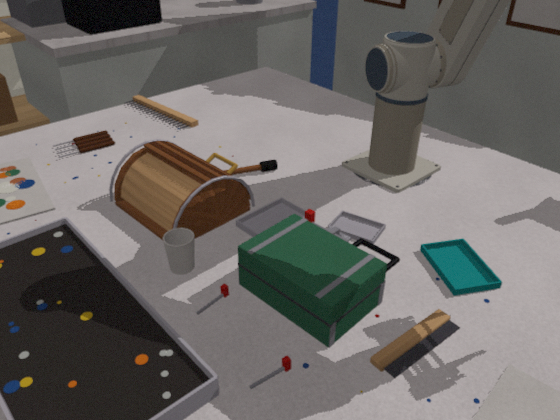

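The top view shows the chest at about (212,175), the hasp pin's red grip at (259,220), the lid bar at (181,225), the large grey tray at (319,229), the rack at (415,175) and its brass bar at (420,228). The cup (320,115), comb (120,203) and brush (420,275) are the bystanders.

```bash
cat > m.py <<'E'
from h import *
d=load('top0'); im=d['image']; hsv=cv2.cvtColor(im,cv2.COLOR_RGB2HSV); H,S,V=[hsv[...,i].astype(int) for i in range(3)]
def comps(m,name,amin,z):
    n,l,st,c=cv2.connectedComponentsWithStats(m.astype(np.uint8))
    for i in range(1,n):
        if st[i,4]>=amin:
            cnt=cv2.findContours((l==i).astype(np.uint8),0,2)[0][0]; r=cv2.minAreaRect(cnt); b=cv2.boxPoints(r)
            print(name,c[i].round(1),st[i,4],'ctr',onz(d,*r[0],z)[:2].round(0),'corners',[onz(d,*p,z)[:2].round(0).tolist() for p in b],'px',b.round(0).tolist())
print(hsv[175,200],hsv[229,319],hsv[220,259],hsv[218,400],hsv[233,420],hsv[222,180],hsv[285,252])
comps((H>60)&(H<85)&(S>90)&(V<150),'green',2000,105)
comps(((H<8)|(H>172))&(S>150)&(V>90),'red',12,110)
comps((H>12)&(H<28)&(S>110)&(V>120)&(np.arange(420)[:,None]>215),'brass',15,86)
comps((V<45)&(np.arange(420)[:,None]>205)&(np.arange(560)<210),'black',30,85)
comps((S<45)&(V<150)&(V>95)&(np.arange(420)[:,None]>190)&(np.arange(420)[:,None]<310)&(np.arange(560)<345)&(np.arange(560)>215),'grey',300,18)
E
python3 m.py
python3 -c "
import cv2;i=cv2.imread('pics/top0.png')[115:275,145:505];cv2.imwrite('pics/c0.png',cv2.resize(i,(792,352),interpolation=cv2.INTER_CUBIC))"
```

```text
[74 94 95] [135   9 119] [  1 180 167] [ 11 129 105] [ 18 128 153] [  0   8 191] [135   9 169]
green [211.3 176.5] 4948 ctr [573. 232.] corners [[652.0, 322.0], [663.0, 156.0], [496.0, 144.0], [486.0, 306.0]] px [[171.0, 140.0], [246.0, 136.0], [250.0, 210.0], [175.0, 214.0]]
red [258.7 219.9] 39 ctr [473. 125.] corners [[480.0, 131.0], [480.0, 120.0], [467.0, 120.0], [467.0, 131.0]] px [[256.0, 217.0], [261.0, 217.0], [261.0, 223.0], [256.0, 223.0]]
brass [419.2 229.8] 230 ctr [ 464. -231.] corners [[482.0, -179.0], [488.0, -282.0], [446.0, -282.0], [440.0, -180.0]] px [[395.0, 218.0], [440.0, 216.0], [441.0, 235.0], [396.0, 237.0]]
black [180.8 227.7] 159 ctr [464. 298.] corners [[483.0, 349.0], [489.0, 250.0], [445.0, 246.0], [439.0, 345.0]] px [[158.0, 216.0], [203.0, 214.0], [204.0, 234.0], [159.0, 236.0]]
black [  6.4 382.9] 162 ctr [133. 651.] corners [[118.0, 680.0], [166.0, 646.0], [149.0, 621.0], [101.0, 655.0]] px [[-11.0, 390.0], [8.0, 366.0], [19.0, 375.0], [-0.0, 399.0]]
grey [237.3 217.6] 705 ctr [498. 154.] corners [[498.0, 245.0], [560.0, 87.0], [498.0, 63.0], [437.0, 220.0]] px [[210.0, 213.0], [276.0, 188.0], [286.0, 214.0], [219.0, 239.0]]
grey [322.8 247.6] 5108 ctr [412. -17.] corners [[554.0, 41.0], [555.0, -78.0], [276.0, -73.0], [276.0, 41.0]] px [[295.0, 191.0], [344.0, 191.0], [344.0, 309.0], [295.0, 309.0]]
grey [251.5 284. ] 657 ctr [333. 142.] corners [[358.0, 216.0], [395.0, 95.0], [308.0, 68.0], [272.0, 187.0]] px [[220.0, 273.0], [272.0, 257.0], [284.0, 295.0], [232.0, 310.0]]
```

View pics/c0.png

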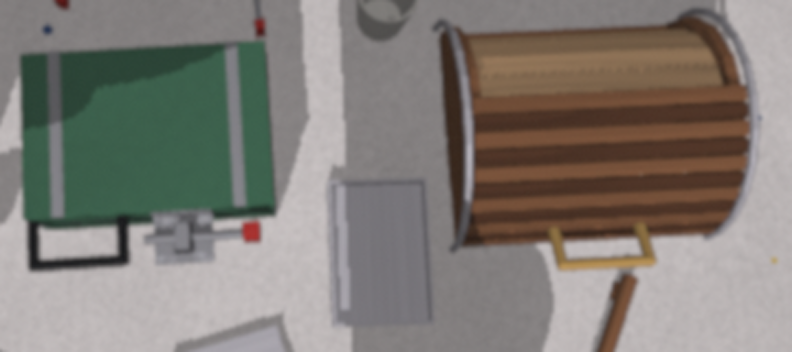

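Both bars are tilted alike, so the chest and rack yaw are about 3.5°. I'll move above the chest front for a wrist view.

Request:
servo_tool(
  increments=[
    [4,-6,1.5,0,0,4,1],
    [8,-12,3,0,0,8,1],
    [12,-18,5,0,0,12,1],
    [16,-24,7,0,0,16,1],
    [20,-30,9,0,0,20,1],
    [24,-36,12,0,0,22,1],
    [26,-40,15,0,0,22,1],
    [26,-40,18,0,0,22,1],
    [26,-40,20,0,0,22,1],
    [26,-40,20,0,0,22,1],
    [26,-40,20,0,0,22,1],
    [26,-40,20,0,0,22,1],
    [26,-40,20,0,0,22,1],
    [26,-40,20,0,0,22,1],
    [26,-40,20,0,0,22,1],
  ],
)

```text
t: 1.35
ee_pos: [458.5, 192.1, 422.8]
orientation: [-0.092, 3.14, 0.001]
ft_force: [-0.5, -0.6, -0.6]
width: 88.1
grasp_force: 0.0
```

```bash
python3 -c "
from h import *
d=grab('wrist','w1'); print(d['tool_from_camera'],d['fx'],d['obs']['ee_pos'],d['obs']['orientation'])"
```

```text
[[ 2.04710674e-04  9.63231980e-01  2.68671009e-01  7.26622771e+01]
 [ 9.99999818e-01 -4.48414744e-05 -6.01173513e-04  5.33536518e-01]
 [-5.67021949e-04  2.68671083e-01 -9.63231814e-01 -1.64011128e+02]
 [ 0.00000000e+00  0.00000000e+00  0.00000000e+00  1.00000000e+00]] 369.1450316066066 [458.54916044 192.11850159 422.79982901] [-9.21852053e-02  3.13974414e+00  9.01775720e-04]
```

View pics/w1.png

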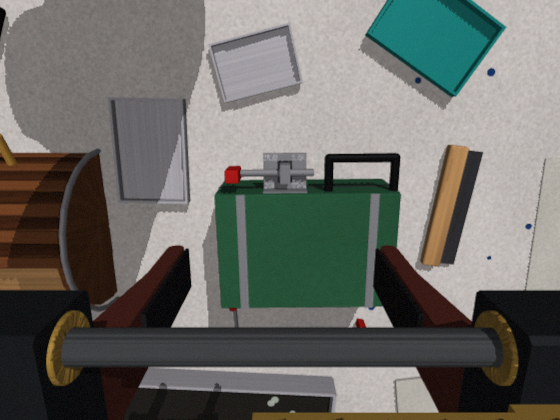

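The wrist view shows the red grip at (232,174), the staple at (285,172), the lid bar from (325,157) to (399,157), and the large tray's corners near (112,98), (185,98), (188,203), (121,200). The chest lies square to the tool.

```bash
python3 - <<'E'
from h import *
d=load('w1');t=load('top0')
f=lambda u,v,z:print((u,v),z,onz(d,u,v,z)[:2].round(1))
hsv=cv2.cvtColor(d['image'],cv2.COLOR_RGB2HSV);H,S,V=[hsv[...,i].astype(int) for i in range(3)]
m=((H<8)|(H>172))&(S>170)&(V>120); ys,xs=np.nonzero(m[150:200,210:260]); print('grip px',xs.min()+210,xs.max()+210,ys.min()+150,ys.max()+150, xs.mean()+210,ys.mean()+150)
m=(V<40); m[:150]=0;m[200:]=0;m[:,:322]=0;m[:,405:]=0
for c in range(330,396,15): 
    r=np.nonzero(m[:,c])[0]; print(c,r.min(),r[r<175].max(),end=' ')
cs=np.nonzero(m[158])[0];print('bar cols',cs.min(),cs.max())
for p in [(325,157.5),(362,157.5),(399,157.5)]: f(*p,91)
f(232,171,110)
f(285,172,94)
print('lid front/back corners'); 
for p in [(217,192),(399,192),(217,307),(399,307)]: f(*p,105)
print('tray wrist'); 
for p in [(112,98),(185,98),(188,204),(121,201)]: f(*p,18)
print('tray top'); 
for p in [(297,197),(337,197),(340,262),(297,262)]: print(onz(t,*p,18)[:2].round(1))
for p in [(22,54),(264,42),(273,208),(24,216)]: print('lid top',onz(t,145+p[0]/2.2,115+p[1]/2.2,105)[:2].round(1))
o,r=ray(d,232,171); o2,r2=ray(t,258.7,218.5)
A=np.c_[r,-r2]; s=np.linalg.lstsq(A,o2-o,rcond=None)[0]; print('grip tri',o+s[0]*r,o2+s[1]*r2)
o,r=ray(d,362,157.5); o2,r2=ray(t,145+80/2.2,115+263/2.2)
A=np.c_[r,-r2]; s=np.linalg.lstsq(A,o2-o,rcond=None)[0]; print('bar tri',o+s[0]*r,o2+s[1]*r2)
E
python3 -c "
import cv2;i=cv2.imread('pics/w1.png')[80:320,90:410];cv2.imwrite('pics/c1.png',cv2.resize(i,(800,600),interpolation=cv2.INTER_CUBIC))"
```

```text
grip px 225 239 166 182 231.48453608247422 174.8659793814433
330 154 174 345 154 161 360 154 161 375 154 161 390 154 161 bar cols 326 399
(325, 157.5) 91 [447.7 250.5]
(362, 157.5) 91 [444.7 300.1]
(399, 157.5) 91 [441.8 349.7]
(232, 171) 110 [469.9 128.8]
(285, 172) 94 [469.9 198.1]
lid front/back corners
(217, 192) 105 [500.3 108.8]
(399, 192) 105 [486.  351.7]
(217, 307) 105 [672.7 110.8]
(399, 307) 105 [657.2 376.6]
tray wrist
(112, 98) 18 [387.9 -61.7]
(185, 98) 18 [381.6  45.7]
(188, 204) 18 [543.2  48.6]
(121, 201) 18 [544.5 -57.5]
tray top
[539.5  36. ]
[540.3 -61.2]
[384.3 -65.8]
[383.8  36.2]
lid top [652.7 358.5]
lid top [668.1 113.2]
lid top [497.  102.6]
lid top [487.2 348.3]
grip tri [476.32724434 124.26679502  73.54587865] [480.51437006 126.06633132  74.05911213]
bar tri [439.01538902 289.19385791 139.31197505] [439.01116202 283.88879048 138.11518396]
```

View pics/c1.png

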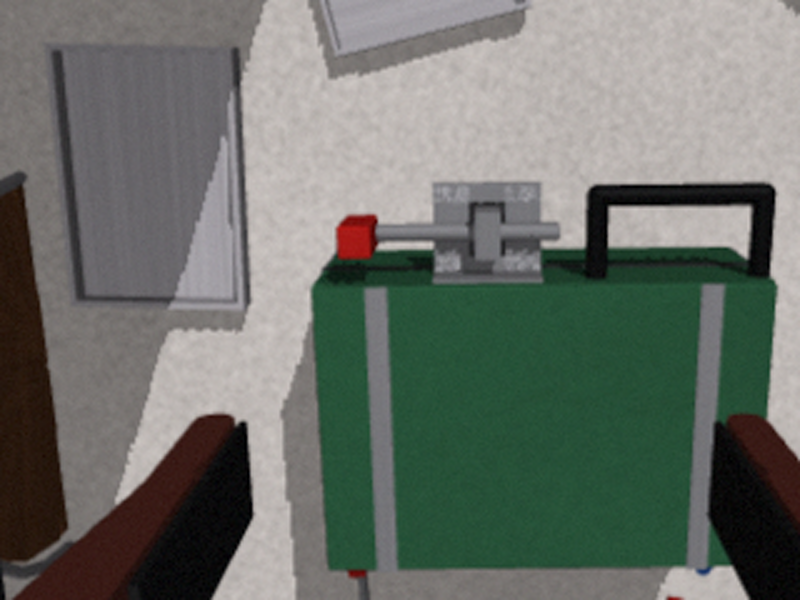

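Run:
```python
from h import *
from scipy.optimize import least_squares
d=load('w1');t=load('top0'); print([k for k in d], [k for k in t], d['cx'],d['cy'],d['fy'])
C=lambda u,v:(90+u/2.5,80+v/2.5); T=lambda u,v:(145+u/2.2,115+v/2.2)
W={'fl':((-85,125,105),C(775,287)),'fr':((-85,-125,105),C(315,287)),'br':((85,-125,105),C(328,569)),'bl':((85,125,105),C(770,569)),
'bar1':((-130,30,90),C(588,196)),'bar2':((-130,120,90),C(775,196)),'grip':((-110,-100,110),C(357,238)),'staple':((-110,-30,94),C(488,231))}
P={'bl':((85,125,105),T(22,54)),'br':((85,-125,105),T(264,42)),'fr':((-85,-125,105),T(273,206)),'fl':((-85,125,105),T(24,217)),
'bar1':((-130,30,90),T(127,262)),'bar2':((-130,120,90),T(30,266)),'grip':((-110,-100,110),T(252,231)),'staple':((-110,-30,94),T(184,237))}
def pt(q,p): c,s=np.cos(q[2]),np.sin(q[2]); return [q[0]+c*p[0]-s*p[1],q[1]+s*p[0]+c*p[1],p[2]]
for nm,D in (('w',[(d,W)]),('t',[(t,P)]),('both',[(d,W),(t,P)])):
    res=lambda q:np.concatenate([proj(dd,pt(q,p))-uv for dd,S in D for p,uv in S.values()])
    s=least_squares(res,[573,232,.06],loss='soft_l1',x_scale=[10,10,.1]); print(nm,s.x[:2].round(1),np.degrees(s.x[2]).round(2))
    r=s.fun.reshape(-1,2).round(1); 
    for k,x in zip([k for dd,S in D for k in S],res(s.x).reshape(-1,2)): print('  ',k,x.round(1),end='')
    print()
```

```text
['image', 'fx', 'fy', 'cx', 'cy', 'tool_from_camera', 'obs'] ['image', 'fx', 'fy', 'cx', 'cy', 'extrinsics', 'obs'] 281.8015874425376 210.10155710677276 369.1450316066066
w [580.5 236.5] 3.57
   fl [ 1.9 -1.3]   fr [-0.8 -0.6]   br [ 0.  -0.1]   bl [-5.8 -0.7]   bar1 [5.4 0.2]   bar2 [-2.5  0. ]   grip [-0.1  1.2]   staple [0.9 1.6]
t [576.3 229.7] 3.6
   bl [-0.6 -0.2]   br [ 1.3 -0.4]   fr [ 1.3 -0.1]   fl [-0.5  1.2]   bar1 [-1.6 -0.5]   bar2 [ 1.3 -0. ]   grip [-0.   0.3]   staple [-0.7  0.1]
both [579.3 234.3] 3.58
   fl [ 0.4 -2.3]   fr [-2.5 -1.6]   br [-1.5 -0.9]   bl [-7.3 -1.6]   bar1 [ 3.8 -0.8]   bar2 [-4. -1.]   grip [-1.8  0.1]   staple [-0.8  0.6]   bl [-2.5 -1.6]   br [-0.7 -1.6]   fr [-0.7 -1.5]   fl [-2.5 -0.2]   bar1 [-3.6 -1.9]   bar2 [-0.7 -1.4]   grip [-2.1 -1.1]   staple [-2.7 -1.3]
```

```bash
cat > fit.py <<'E'
from h import *
from scipy.optimize import least_squares
def pt(q,p): c,s=np.cos(q[2]),np.sin(q[2]); return [q[0]+c*p[0]-s*p[1],q[1]+s*p[0]+c*p[1],p[2]]
def fit(D,x0,show=True):
    res=lambda q:np.concatenate([proj(dd,pt(q,p))-uv for dd,S in D for p,uv in S.values()])
    s=least_squares(res,x0,loss='soft_l1',x_scale=[10,10,.1]); print(s.x[:2].round(1),np.degrees(s.x[2]).round(2))
    if show: print({k:x.round(1).tolist() for k,x in zip([k for dd,S in D for k in S],res(s.x).reshape(-1,2))})
    return s.x
E
python3 - <<'E'
from fit import *
d=load('w1');t=load('top0'); C=lambda u,v:(90+u/2.5,80+v/2.5); T=lambda u,v:(145+u/2.2,115+v/2.2)
W={'fl':((-85,125,105),C(775,287)),'fr':((-85,-125,105),C(315,287)),'br':((85,-125,105),C(328,569)),
'bar1':((-130,24,90),C(588,196)),'bar2':((-130,126,90),C(775,196)),'grip':((-110,-100,110),C(357,238)),'staple':((-110,-30,94),C(488,231))}
P={'bl':((85,125,105),T(22,54)),'br':((85,-125,105),T(264,42)),'fr':((-85,-125,105),T(273,206)),'fl':((-85,125,105),T(24,217)),
'bar1':((-130,24,90),T(127,262)),'bar2':((-130,126,90),T(30,266)),'grip':((-110,-100,110),T(252,231)),'staple':((-110,-30,94),T(184,237))}
fit([(d,W)],[573,232,.06]);fit([(t,P)],[573,232,.06])
x=fit([(d,W),(t,P)],[573,232,.06])
for n,p in dict(grip=(-110,-100,0),bar=(-130,75,0),barend=(158,75,0)).items(): print(n,np.round(pt(x,p),1))
# tray
q={'a':((-80,-55,18),(112,98)),'b':((-80,55,18),(185.5,98)),'c':((80,55,18),C(245,309)),'e':((80,-55,18),C(75,305))}
q2={'a':((80,55,18),T(331,180)),'b':((80,-55,18),T(425,180)),'c':((-80,-55,18),T(432,323)),'e':((-80,55,18),T(332,327))}
fit([(d,q)],[460,-10,0]);fit([(t,q2)],[460,-10,0]);
# rack bar top
r={'b1':((-152,51,91),T(562,268)),'b2':((-152,-51,91),T(654,264)),'p1':((-118,45,78),T(556,230)),'p2':((-118,-45,78),T(640,226))}
x=fit([(t,r)],[620,-230,.06])
E
```

```text
[580.5 235.5] 3.56
{'fl': [1.2, -1.3], 'fr': [-1.5, -0.7], 'br': [-0.6, -0.2], 'bar1': [0.3, 0.2], 'bar2': [1.3, -0.1], 'grip': [-0.9, 1.1], 'staple': [0.2, 1.6]}
[576.3 229.7] 3.58
{'bl': [-0.5, -0.3], 'br': [1.3, -0.4], 'fr': [1.3, -0.1], 'fl': [-0.5, 1.2], 'bar1': [1.2, -0.7], 'bar2': [-1.4, 0.1], 'grip': [-0.0, 0.3], 'staple': [-0.7, 0.1]}
[579.1 233.7] 3.44
{'fl': [-2.4, -0.3], 'fr': [-0.6, -1.3], 'br': [-0.4, -1.5], 'bar1': [-0.8, -2.0], 'bar2': [-3.4, -1.3], 'grip': [-2.0, -0.9], 'staple': [-2.6, -1.2], 'bl': [-2.2, -1.6]}
grip [475.3 127.3   0. ]
bar [444.9 300.8   0. ]
barend [732.3 318.1   0. ]
[464.5  -6.3] 1.53
{'a': [-1.3, -1.4], 'b': [0.0, 1.1], 'c': [1.4, 0.4], 'e': [0.0, -0.2]}
[461.4 -13.5] 1.31
{'a': [-1.5, -0.1], 'b': [1.0, -0.7], 'c': [0.5, 0.9], 'e': [-0.4, -0.1]}
[ 597. -224.] 3.81
{'b1': [-2.4, -0.9], 'b2': [1.2, -1.8], 'p1': [-0.4, 1.6], 'p2': [0.7, 1.0]}
```

Request:
servo_tool(
  increments=[
    [0.4,-1.5,-4,0,0,0,0.4],
    [0.8,-3,-8,0,0,0,0.4],
    [1.2,-4.5,-12,0,0,0,0.4],
    [1.6,-6,-16,0,0,0,0.4],
    [1.8,-6.5,-20,0,0,0,0.4],
    [1.8,-6.5,-22,0,0,0,0.4],
    [1.8,-6.5,-23,0,0,0,0.4],
    [1.8,-6.5,-23,0,0,0,0.4],
    [1.8,-6.5,-23,0,0,0,0.4],
    [1.8,-6.5,-23,0,0,0,0.4],
    [1.8,-6.5,-23,0,0,0,0.4],
  ],
)

```text
t: 2.32
ee_pos: [477.3, 128.5, 194.4]
orientation: [-0.097, 3.137, 0.001]
ft_force: [0.7, -0.0, -0.3]
width: 61.5
grasp_force: 0.0
```

Run:
```python
from h import *
d=grab('wrist','w2'); print(d['obs']['ee_pos'],d['obs']['orientation'],d['obs']['width'])
hsv=cv2.cvtColor(d['image'],cv2.COLOR_RGB2HSV);H,S,V=[hsv[...,i].astype(int) for i in range(3)]
m=(((H<6)|(H>174))&(S>170)&(V>110)).astype(np.uint8)
n,l,st,c=cv2.connectedComponentsWithStats(m)
for i in range(1,n):
    if st[i,4]>80: print(st[i],c[i].round(1),onz(d,*c[i],105).round(1),onz(d,st[i,0]+st[i,2]/2,st[i,1]+st[i,3],110).round(1))
```

```text
[477.28053938 128.4825106  194.39069266] [-9.72477989e-02  3.13694099e+00  1.08641344e-03] 61.47949035030483
[268 192  24  35 795] [279.6 209. ] [474.8 127.5 105. ] [486.6 128.5 110. ]
```

View pics/w2.png

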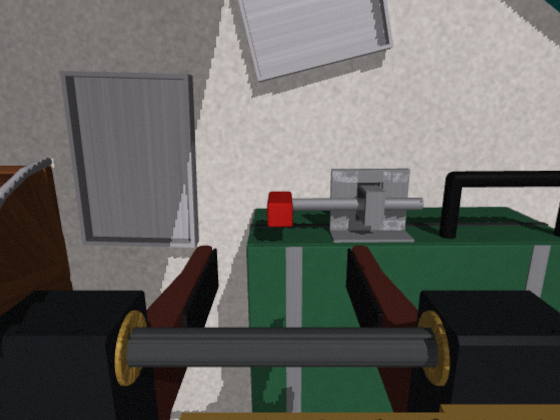

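The red grip is at (280,209), square below the tool between the fingers, with the staple at (373,205).

Request:
servo_tool(
  increments=[
    [0,0,-3,0,0,0,0.4],
    [0,0,-6,0,0,0,0.4],
    [0,0,-8.5,0,0,0,0.4],
    [0,0,-10,0,0,0,0.4],
    [0,0,-10.4,0,0,0,0.4],
    [0,0,-10.4,0,0,0,0.4],
    [0,0,-10.4,0,0,0,-0.2],
    [0,0,-10.4,0,0,0,-1],
    [0,0,-10.4,0,0,0,-1],
    [0,0,-10.4,0,0,0,-1],
    [0,0,-10.4,0,0,0,-1],
    [0,0,-10.4,0,0,0,-1],
    [0,0,-10.4,0,0,0,-1],
  ],
)

```text
t: 3.45
ee_pos: [476.3, 127.7, 88.9]
orientation: [-0.096, 3.14, 0.0]
ft_force: [-0.5, -0.3, 0.5]
width: 18.6
grasp_force: 0.2
```

Request:
servo_tool(
  increments=[
    [0,0,0,0,0,0,-1],
    [0,0,0,0,0,0,-1],
    [0.06,-1,0,0,0,0,-1],
    [0.12,-2,0,0,0,0,-1],
    [0.18,-3,0,0,0,0,-1],
    [0.25,-4,0,0,0,0,-1],
    [0.31,-5,0,0,0,0,-1],
    [0.37,-6,0,0,0,0,-1],
    [0.43,-7,0,0,0,0,-1],
    [0.5,-8,0,0,0,0,-1],
    [0.56,-9,0,0,0,0,-1],
    [0.62,-10,0,0,0,0,-1],
    [0.62,-10.5,1,0,0,0,-1],
    [0.62,-10.5,4,0,0,0,-1],
    [0.62,-10.5,7,0,0,0,-1],
    [0.62,-10.5,9,0,0,0,-1],
    [0.62,-10.5,9,0,0,0,-1],
    [0.62,-10.5,9,0,0,0,-1],
  ],
)

```text
t: 4.95
ee_pos: [483.2, 22.6, 180.1]
orientation: [-0.096, 3.137, -0.0]
ft_force: [-0.9, 0.1, -1.5]
width: 17.9
grasp_force: 30.0
```

Run:
```python
from h import *
d=grab('wrist','w3'); print(d['obs']['ee_pos'],d['obs']['width'],d['obs']['grasp_force'])
```

```text
[483.20596388  22.55988005 180.1056826 ] 17.877246535381406 29.99826729297638
```

View pics/w3.png

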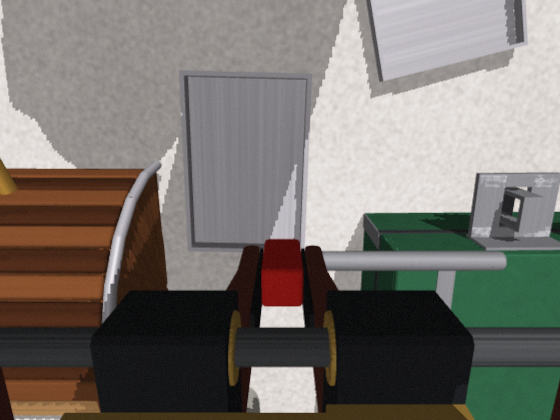

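The pin is held and level, clear of the staple at (517,210). The tray's corners are at about (181,72), (311,75), (305,250) and (190,250).

Run:
```python
from fit import *
d=load('w3'); 
q={'a':((-80,-55,18),(181,72)),'b':((-80,55,18),(312,75)),'c':((80,55,18),(304,251)),'e':((80,-55,18),(189,250))}
fit([(d,q)],[460,-10,0]); print(d['obs']['orientation'])
```

```text
[465.5  -9.2] 2.1
{'a': [-0.9, -1.0], 'b': [0.6, -0.5], 'c': [0.7, 2.6], 'e': [-0.4, 0.9]}
[-9.59541875e-02  3.13690678e+00 -4.77083931e-05]
```

Request:
servo_tool(
  increments=[
    [-0.5,0,0,0,0,-7,-1],
    [-1,-0.5,0,0,0,-14,-1],
    [-1.5,-0.8,0,0,0,-21,-1],
    [-2,-1.1,0,0,0,-28,-1],
    [-2.5,-1.4,0,0,0,-35,-1],
    [-3,-1.7,0,0,0,-42,-1],
    [-3.5,-2,0,0,0,-49,-1],
    [-4,-2.3,0,0,0,-56,-1],
    [-4.5,-2.5,0,0,0,-63,-1],
    [-5,-2.7,-1,0,0,-70,-1],
    [-5.5,-2.9,-2.5,0,0,-77,-1],
    [-6,-3.1,-4,0,0,-84,-1],
    [-6.6,-3.2,-6,0,0,-91,-1],
    [-6.6,-3.2,-9,0,0,-91,-1],
    [-6.6,-3.2,-12,0,0,-91,-1],
    [-6.6,-3.2,-13.5,0,0,-91,-1],
    [-6.6,-3.2,-14.5,0,0,-91,-1],
    [-6.6,-3.2,-14.5,0,0,-91,-1],
    [-6.6,-3.2,-14.5,0,0,-91,-1],
  ],
)

```text
t: 6.58
ee_pos: [414.9, -9.2, 32.5]
orientation: [-2.17, -2.267, 0.004]
ft_force: [-0.1, 0.5, -1.0]
width: 17.6
grasp_force: 30.0
```

Run:
```python
from h import *
d=grab('wrist','w4'); print(d['obs']['ee_pos'],d['obs']['width'],d['obs']['grasp_force'])
```

```text
[414.94407352  -9.22409956  32.53560405] 17.574788565984786 29.998204708099365
```

View pics/w4.png

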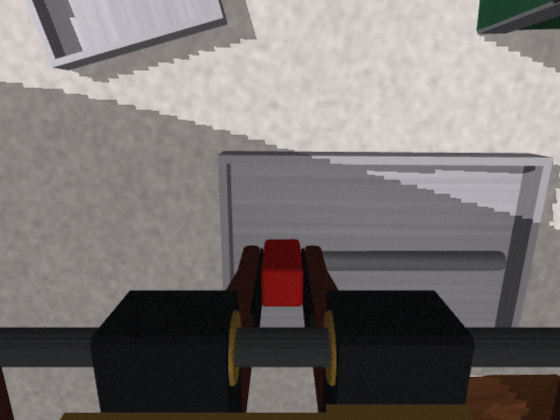

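The pin lies within the tray's walls (tray edges at columns 225 and 540, rod from (325,260) to (505,260)). I'll lower it, release, and go above the lid bar.

Request:
servo_tool(
  increments=[
    [0,0,-0.5,0,0,0,-1],
    [0,0,-0.95,0,0,0,-1],
    [0,0,-0.95,0,0,0,-1],
    [0,0,-0.95,0,0,0,-0.32],
    [0,0,-0.95,0,0,0,-0.32],
    [0,0,-0.95,0,0,0,-0.32],
    [0,0,-0.95,0,0,0,-0.32],
    [0,0,1,0,0,0,-0.32],
    [0,0,4,0,0,0,-0.32],
    [0,0,8,0,0,0,-0.32],
    [0,0,12,0,0,0,-0.32],
    [0,0,15,0,0,0,0],
    [0,0,16,0,0,0,0],
    [0,0,16,0,0,0,0.05],
  ],
)

```text
t: 7.8
ee_pos: [418.4, -9.4, 196.7]
orientation: [2.169, 2.266, 0.007]
ft_force: [0.2, 0.0, -0.2]
width: 44.7
grasp_force: 0.0
```

Request:
servo_tool(
  increments=[
    [0.2,4,0,0,0,1.2,0.05],
    [0.4,8,0,0,0,1.2,0.05],
    [0.8,12,0,0,0,1.2,0.05],
    [1.2,16,0,0,0,1.2,0.05],
    [1.6,20,0,0,0,1.2,0.05],
    [2,24,0,0,0,1.2,0.05],
    [2.5,28,0,0,0,1.2,0.05],
    [3.1,31,0,0,0,1.2,0.05],
    [3.1,31.1,0,0,0,1.2,0.05],
    [3.1,31.1,0,0,0,1.2,0.05],
    [3.1,31.1,0,0,0,1.2,0.05],
    [3.1,31.1,0,0,0,1.2,0.05],
  ],
)

```text
t: 8.8
ee_pos: [446.7, 300.1, 192.8]
orientation: [-2.149, -2.291, 0.004]
ft_force: [0.8, -0.4, -0.2]
width: 46.0
grasp_force: 0.0
```

Run:
```python
from h import *
d=grab('wrist','w5'); o=d['obs'];print(o['ee_pos'],o['orientation'],o['width'])
q=(580.5,235.5,np.radians(3.56))
from fit import pt
for p in [(-130,24,91),(-130,75,91),(-130,126,91)]: print(proj(d,pt(q,p)).round(1))
hsv=cv2.cvtColor(d['image'],cv2.COLOR_RGB2HSV)
for r in range(60,230,15):
    c=np.nonzero(hsv[r,150:400,2]<45)[0]+150; print(r,(c.min(),c.max(),len(c)) if len(c) else '',end=' ')
t=grab('top','t5'); R5=cv2.cvtColor(t['image'],cv2.COLOR_RGB2HSV)
m=((R5[...,0]<8)|(R5[...,0]>172))&(R5[...,1]>150)&(R5[...,2]>90)
n,l,st,c=cv2.connectedComponentsWithStats(m.astype(np.uint8)); print([(st[i,4],c[i].round(0),onz(t,*c[i],40)[:2].round(0)) for i in range(1,n) if st[i,4]>8])
```

```text
[446.65169341 300.12268017 192.75937802] [-2.14929662 -2.29078147  0.00353129] 45.9583938783757
[280.3 269.9]
[280.4 207.1]
[280.4 137.7]
60  75  90  105  120  135 (np.int64(355), np.int64(399), 45) 150 (np.int64(272), np.int64(342), 71) 165 (np.int64(272), np.int64(336), 20) 180 (np.int64(273), np.int64(333), 17) 195 (np.int64(273), np.int64(333), 18) 210 (np.int64(273), np.int64(333), 19) 225 (np.int64(273), np.int64(332), 18) [(np.int32(19), array([173., 114.]), array([737., 339.])), (np.int32(35), array([318., 249.]), array([415., -10.]))]
```

The pin's grip shows inside the tray, and the lid bar is at column 280 as predicted. Next I'll descend and pinch it.

Request:
servo_tool(
  increments=[
    [0,0,-4,0,0,0,0.05],
    [0,0,-8,0,0,0,0.05],
    [0,0,-10.5,0,0,0,0.05],
    [0,0,-12,0,0,0,0.05],
    [0,0,-12.6,0,0,0,0.05],
    [0,0,-12.6,0,0,0,0.05],
    [0,0,-12.6,0,0,0,0.05],
    [0,0,-12.6,0,0,0,-1],
    [0,0,-12.6,0,0,0,-1],
    [0,0,-12.6,0,0,0,-1],
    [0,0,-12.6,0,0,0,-1],
    [0,0,-12.6,0,0,0,-1],
    [0,0,-12.6,0,0,0,-1],
  ],
)

```text
t: 9.98
ee_pos: [444.7, 301.2, 67.7]
orientation: [-2.147, -2.289, 0.007]
ft_force: [-9.6, 1.6, 8.0]
width: 11.3
grasp_force: 30.0
```

Run:
```python
import numpy as np
# lid arc rows in cm (dx,dy,dz), from shut, rotation 0..1.85
def arc(r,a0,yaw,ths):
    for th in ths:
        a=a0-th; d=r*(np.cos(a)-np.cos(a0)); dz=r*(np.sin(a)-np.sin(a0))
        print([round(d*np.cos(yaw)/10,2),round(d*np.sin(yaw)/10,2),round(dz/10,2)],round(th,2))
arc(216.4,np.arctan2(25,-215),np.radians(3.56),np.arange(1,39)*0.05)
print(); arc(168,np.radians(155),np.radians(3.7),np.arange(1,20)*0.08)
```

```text
[np.float64(0.15), np.float64(0.01), np.float64(1.07)] 0.05
[np.float64(0.36), np.float64(0.02), np.float64(2.13)] 0.1
[np.float64(0.61), np.float64(0.04), np.float64(3.18)] 0.15
[np.float64(0.92), np.float64(0.06), np.float64(4.22)] 0.2
[np.float64(1.28), np.float64(0.08), np.float64(5.24)] 0.25
[np.float64(1.7), np.float64(0.11), np.float64(6.24)] 0.3
[np.float64(2.16), np.float64(0.13), np.float64(7.22)] 0.35
[np.float64(2.66), np.float64(0.17), np.float64(8.17)] 0.4
[np.float64(3.22), np.float64(0.2), np.float64(9.1)] 0.45
[np.float64(3.82), np.float64(0.24), np.float64(10.0)] 0.5
[np.float64(4.47), np.float64(0.28), np.float64(10.87)] 0.55
[np.float64(5.16), np.float64(0.32), np.float64(11.7)] 0.6
[np.float64(5.88), np.float64(0.37), np.float64(12.5)] 0.65
[np.float64(6.65), np.float64(0.41), np.float64(13.26)] 0.7
[np.float64(7.46), np.float64(0.46), np.float64(13.98)] 0.75
[np.float64(8.3), np.float64(0.52), np.float64(14.66)] 0.8
[np.float64(9.17), np.float64(0.57), np.float64(15.3)] 0.85
[np.float64(10.07), np.float64(0.63), np.float64(15.89)] 0.9
[np.float64(11.0), np.float
[... 1639 characters left out ...]
oat64(0.47), np.float64(7.69)] 0.64
[np.float64(8.44), np.float64(0.55), np.float64(8.28)] 0.72
[np.float64(9.69), np.float64(0.63), np.float64(8.77)] 0.8
[np.float64(10.97), np.float64(0.71), np.float64(9.16)] 0.88
[np.float64(12.28), np.float64(0.79), np.float64(9.44)] 0.96
[np.float64(13.61), np.float64(0.88), np.float64(9.63)] 1.04
[np.float64(14.95), np.float64(0.97), np.float64(9.7)] 1.12
[np.float64(16.29), np.float64(1.05), np.float64(9.66)] 1.2
[np.float64(17.63), np.float64(1.14), np.float64(9.52)] 1.28
[np.float64(18.94), np.float64(1.23), np.float64(9.27)] 1.36
[np.float64(20.24), np.float64(1.31), np.float64(8.92)] 1.44
[np.float64(21.5), np.float64(1.39), np.float64(8.47)] 1.52
```

Request:
servo_tool(
  increments=[
    [0,0,1,0,0,0,-1],
    [0.2,0,2.1,0,0,0,-1],
    [0.5,0,3.2,0,0,0,-1],
    [0.8,0.05,4.2,0,0,0,-1],
    [1.1,0.1,5.2,0,0,0,-1],
    [1.5,0.1,6.2,0,0,0,-1],
    [2,0.1,7.2,0,0,0,-1],
    [2.5,0.15,8.2,0,0,0,-1],
    [3.1,0.2,9.1,0,0,0,-1],
    [3.7,0.2,10,0,0,0,-1],
    [4.3,0.25,10.9,0,0,0,-1],
    [5,0.3,11.7,0,0,0,-1],
    [5.7,0.35,12.5,0,0,0,-1],
    [6.5,0.4,13.3,0,0,0,-1],
    [7.3,0.45,14,0,0,0,-1],
    [8.1,0.5,14.7,0,0,0,-1],
  ],
)

```text
t: 11.32
ee_pos: [525.1, 306.7, 216.7]
orientation: [-2.145, -2.288, 0.008]
ft_force: [-16.7, 1.3, 11.2]
width: 11.1
grasp_force: 30.0
```

Request:
servo_tool(
  increments=[
    [0.7,0.05,0.8,0,0,0,-1],
    [1.6,0.1,1.4,0,0,0,-1],
    [2.5,0.15,2,0,0,0,-1],
    [3.5,0.2,2.5,0,0,0,-1],
    [4.5,0.3,2.9,0,0,0,-1],
    [5.5,0.35,3.3,0,0,0,-1],
    [6.5,0.4,3.7,0,0,0,-1],
    [7.6,0.5,4,0,0,0,-1],
    [8.7,0.55,4.2,0,0,0,-1],
    [9.8,0.6,4.4,0,0,0,-1],
    [10.9,0.65,4.5,0,0,0,-1],
    [12,0.7,4.6,0,0,0,-1],
    [13.1,0.8,4.65,0,0,0,-1],
    [14.2,0.85,4.6,0,0,0,-1],
    [15.2,0.95,4.5,0,0,0,-1],
    [16.3,1,4.4,0,0,0,-1],
  ],
)

```text
t: 12.65
ee_pos: [692.3, 317.1, 260.6]
orientation: [2.148, 2.292, 0.003]
ft_force: [-3.8, 2.0, 4.1]
width: 11.4
grasp_force: 30.0
```

Request:
servo_tool(
  increments=[
    [1,0.05,-0.15,0,0,0,-1],
    [2,0.15,-0.4,0,0,0,-1],
    [3,0.2,-0.7,0,0,0,-1],
    [4,0.25,-1,0,0,0,-1],
    [4.4,0.3,-1.1,0,0,0,-1],
    [4.7,0.3,-1.2,0,0,0,-1],
    [4.7,0.3,-1.2,0,0,0,-1],
    [4.7,0.3,-1.2,0,0,0,-1],
  ],
)

```text
t: 13.32
ee_pos: [732.5, 319.5, 248.6]
orientation: [-2.142, -2.287, 0.018]
ft_force: [-32.8, -3.6, 22.9]
width: 11.7
grasp_force: 30.0
```

Request:
servo_tool(
  increments=[
    [-0.5,0,0.2,0,0,0,-1],
    [-0.5,0,0.2,0,0,0,-0.1],
    [-0.5,0,0.2,0,0,0,0],
    [-0.5,0,0.2,0,0,0,0],
    [-0.5,0,2,0,0,0,0],
    [-0.5,0,5,0,0,0,0],
    [-0.5,0,9,0,0,0,0],
    [-2,0,12,0,0,0,0],
    [-6,0,14,0,0,0,0],
    [-10,0,16,0,0,0,0],
    [-14,-1,17,0,0,0,0],
    [-16,-4,17,0,0,0,0],
    [-16,-6,17,0,0,0,0],
    [-16,-6,17,0,0,0,0],
    [-16,-6,17,0,0,0,0],
    [-16,-6,17,0,0,0,0],
  ],
)

```text
t: 14.65
ee_pos: [579.4, 260.0, 416.4]
orientation: [2.149, 2.291, 0.001]
ft_force: [-0.4, 0.2, -0.1]
width: 44.0
grasp_force: 0.0
```

Run:
```python
from h import *
d=grab('wrist','w6'); o=d['obs'];print(o['ee_pos'],o['orientation'],o['width'])
```

```text
[579.41724642 260.01453612 416.44300382] [2.14937189e+00 2.29122440e+00 7.85954373e-04] 43.96087839529827
```

View pics/w6.png

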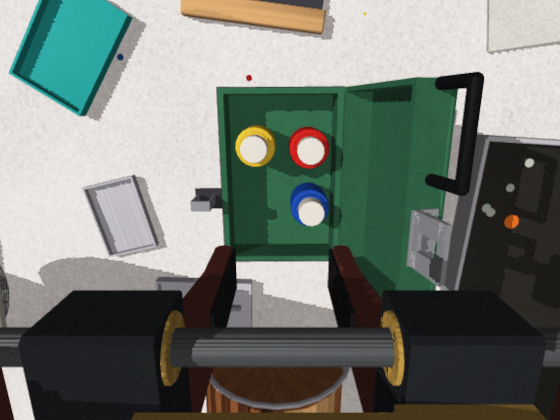

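Request:
servo_tool(
  increments=[
    [-1,-4,0,0,0,0,-0.3],
    [-2,-8,-1,0,0,0,-0.3],
    [-3,-12,-2,0,0,0,-0.3],
    [-4,-16,-3,0,0,0,-0.3],
    [-5,-20,-4,0,0,0,-0.3],
    [-6,-24,-5,0,0,0,-0.3],
    [-7,-28,-6,0,0,0,-0.3],
    [-8,-32,-7,0,0,0,-0.3],
    [-9,-36,-8,0,0,0,-0.3],
    [-10,-40,-9,0,0,0,-0.3],
    [-11,-43,-10,0,0,0,-0.3],
    [-12,-46,-11,0,0,0,-0.3],
    [-12.5,-47,-11,0,0,0,-0.3],
    [-12.5,-47,-11,0,0,0,-0.3],
    [-12.5,-47,-11,0,0,0,-0.3],
    [-12.5,-47,-11,0,0,0,-0.3],
  ],
)

```text
t: 16.03
ee_pos: [454.5, -209.3, 307.0]
orientation: [2.147, 2.293, 0.001]
ft_force: [0.5, 0.9, -0.1]
width: 30.7
grasp_force: 0.0
```

Run:
```python
from h import *
d=grab('wrist','w7'); o=d['obs'];print(o['ee_pos'],o['orientation'],o['width'])
```

```text
[ 454.50997494 -209.34552186  307.03003013] [2.14718925e+00 2.29279279e+00 1.03078768e-03] 30.671680270634116
```

View pics/w7.png

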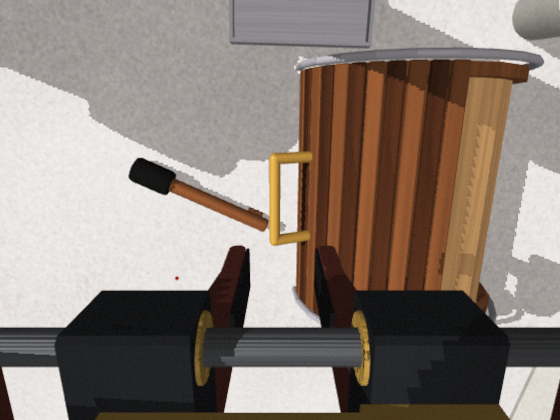

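The chest is open with three jars: yellow cap (254,149), red (311,150) and blue (312,211). In the rack view the brass bar runs from (275,154) to (275,244).

Run:
```python
from fit import *
d=load('w7'); 
for p in [(275,154),(275,199),(275,244)]: print(onz(d,*p,90).round(1))
x=fit([(d,{'b1':((-152,51,90),(275,154)),'b2':((-152,-51,90),(275,244)),'w':((0,130,133),(415,55))})],[600,-220,.06])
print(pt(x,(-152,0,86)))
d=load('w6')
for n,p in dict(yellow=(254,149),red=(311,150),blue=(312,211)).items(): print(n,onz(d,*p,94).round(1))
```

```text
[ 446.6 -182.1   90. ]
[ 449.5 -229.6   90. ]
[ 452.6 -280.5   90. ]
[ 596.  -212.2] 7.96
{'b1': [-8.0, 0.1], 'b2': [-0.2, 2.8], 'w': [20.4, -0.8]}
[np.float64(445.4300776775706), np.float64(-233.27468717130574), 86]
yellow [542.5 279.1  94. ]
red [617.  282.6  94. ]
blue [625.4 200.   94. ]
```

Request:
servo_tool(
  increments=[
    [-0.5,-1,-4,0,0,0,-0.3],
    [-0.5,-2,-8,0,0,0,-0.3],
    [-0.5,-2,-12,0,0,0,-0.3],
    [-0.5,-2,-16,0,0,0,-0.3],
    [-0.5,-2,-19,0,0,0,-0.3],
    [-0.5,-2,-21,0,0,0,-0.3],
    [-0.5,-2,-22.5,0,0,0,-0.3],
    [-0.5,-2,-23.5,0,0,0,-0.3],
    [-0.5,-2,-23.9,0,0,0,-0.3],
    [-0.5,-2,-23.9,0,0,0,-0.3],
    [-0.5,-2,-23.9,0,0,0,-0.3],
    [-0.5,-2,-23.9,0,0,0,-1],
    [-0.5,-2,-23.9,0,0,0,-1],
    [-0.5,-2,-23.9,0,0,0,-1],
    [-0.5,-2,-23.9,0,0,0,-1],
    [-0.5,-2,-23.9,0,0,0,-1],
  ],
)

```text
t: 17.42
ee_pos: [448.1, -230.6, 68.4]
orientation: [2.148, 2.292, -0.001]
ft_force: [-2.5, -0.9, 6.5]
width: 11.0
grasp_force: 30.0
```

Request:
servo_tool(
  increments=[
    [0.6,0.05,1.2,0,0,0,-1],
    [1.3,0.1,2.3,0,0,0,-1],
    [2.1,0.15,3.4,0,0,0,-1],
    [3,0.2,4.4,0,0,0,-1],
    [3.9,0.25,5.4,0,0,0,-1],
    [4.9,0.3,6.3,0,0,0,-1],
    [6,0.4,7.1,0,0,0,-1],
    [7.1,0.45,7.8,0,0,0,-1],
    [8.3,0.55,8.4,0,0,0,-1],
    [9.6,0.65,8.9,0,0,0,-1],
    [10.9,0.7,9.3,0,0,0,-1],
    [12.2,0.8,9.6,0,0,0,-1],
    [13.5,0.9,9.8,0,0,0,-1],
    [14.9,1,9.85,0,0,0,-1],
    [16.2,1.05,9.8,0,0,0,-1],
  ],
)

```text
t: 18.67
ee_pos: [611.3, -220.8, 166.9]
orientation: [2.147, 2.29, -0.001]
ft_force: [-1.4, -2.2, -3.2]
width: 11.3
grasp_force: 30.0
```

Request:
servo_tool(
  increments=[
    [1.3,0.1,-0.15,0,0,0,-1],
    [2.6,0.2,-0.4,0,0,0,-1],
    [3.9,0.25,-0.75,0,0,0,-1],
    [4.9,0.3,-1.1,0,0,0,-1],
    [4.9,0.3,-1.1,0,0,0,-1],
    [4.9,0.3,-1.1,0,0,0,-0.4],
    [4.9,0.3,-1.1,0,0,0,-0.3],
    [4.9,0.3,-1.1,0,0,0,-0.3],
    [4.9,0.3,2,0,0,0,-0.3],
    [4.9,0.3,6,0,0,0,-0.3],
    [4.9,0.3,10,0,0,0,-0.3],
    [4.5,0.3,14,0,0,0,-0.3],
    [4,2,17,0,0,0,-0.3],
  ],
)

```text
t: 19.75
ee_pos: [650.8, -201.6, 339.5]
orientation: [2.148, 2.287, 0.002]
ft_force: [0.7, 0.6, -0.1]
width: 30.6
grasp_force: 0.0
```

Request:
servo_tool(
  increments=[
    [-1,3,0.5,0,0,7,0],
    [-2,7,1,0,0,14,0.2],
    [-3,11,2,0,0,21,0.2],
    [-4,15,2.5,0,0,28,0.2],
    [-5,19,3,0,0,35,0.2],
    [-6,23,3,0,0,42,0.2],
    [-7,27,3,0,0,49,0.2],
    [-8,31,3,0,0,56,0.2],
    [-9,35,3,0,0,63,0.2],
    [-10,38,3,0,0,70,0.2],
    [-11,41,3,0,0,77,0.2],
    [-12,43,3,0,0,84,0.2],
    [-13,44,3,0,0,90,0.2],
    [-13,44,3,0,0,90,0.2],
    [-13,44,3,0,0,90,0.2],
    [-13,44,3,0,0,90,0.2],
    [-13,44,3,0,0,90,0.2],
  ],
)

```text
t: 21.17
ee_pos: [520.9, 239.3, 365.7]
orientation: [-0.096, 3.14, -0.0]
ft_force: [-0.0, 0.3, 0.1]
width: 53.0
grasp_force: 0.0
```

```bash
cat > caps.py <<'E'
import sys
from h import *
def caps(tag,z=94):
    d=load(tag); o=d['obs']; print(o['t'],np.round(o['ee_pos'],1),np.round(o['orientation'],3),round(o['width'],1))
    hsv=cv2.cvtColor(d['image'],cv2.COLOR_RGB2HSV);H,S,V=[hsv[...,i].astype(int) for i in range(3)]
    w=((S<40)&(V>140)).astype(np.uint8)
    for n,(a,b) in dict(red=(0,6),yellow=(20,32),blue=(105,125),orange=(9,16)).items():
        m=((H>=a)&(H<=b)&(S>150)&(V>60)).astype(np.uint8); k,l,st,c=cv2.connectedComponentsWithStats(m)
        for i in range(1,k):
            if st[i,4]>150:
                x,y,ww,hh=st[i,:4]; win=np.zeros_like(w); p=12; win[max(0,y-p):y+hh+p,max(0,x-p):x+ww+p]=1
                k2,l2,s2,c2=cv2.connectedComponentsWithStats(w*win)
                B=[j for j in range(1,k2) if s2[j,4]>60]
                for j in B: 
                    cnt=cv2.findContours((l2==j).astype(np.uint8),0,2)[0][0]; q,r=cv2.minEnclosingCircle(cnt)
                    print(n,'px',np.round(q,1),round(r,1),s2[j,4],'world',onz(d,*q,z)[:2].round(1),'diam',np.round(2*r*(np.array(ext(d))[2,3]-z)/d['fx'],0))
if __name__=='__main__':
    grab(sys.argv[1],sys.argv[2]); caps(sys.argv[2],float(sys.argv[3]) if len(sys.argv)>3 else 94)
E
python3 caps.py wrist w8; python3 -c "from h import *;grab('top','t8')"
```

```text
21.1667 [520.9 239.3 365.7] [-0.096  3.14  -0.   ] 53.0
red px [309.8 245.1] 15.5 624 world [613.3 281.1] diam 36.0
yellow px [312.1 187.6] 14.9 646 world [539.4 277.8] diam 35.0
yellow px [344.5 411. ] 32.5 398 world [865.  352.1] diam 77.0
blue px [243.4 246.8] 15.8 659 world [620.6 197.8] diam 37.0
```

View pics/w8.png

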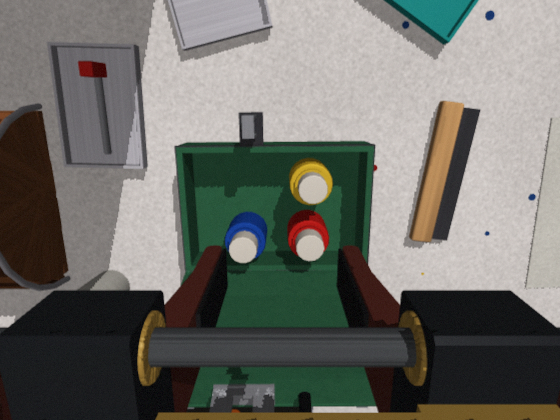

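View pics/t8.png

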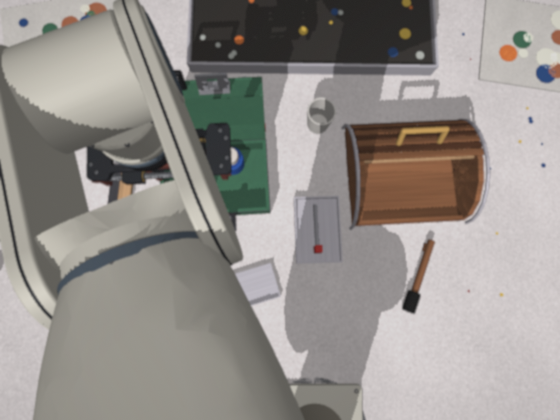

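The wrist view shows yellow, red and blue jars upright in the chest. The top view shows the shutter up and the pin in the tray at (318,235). I'll pick yellow first.

Request:
servo_tool(
  increments=[
    [0.7,1.5,-4,0,0,0,0.4],
    [1.4,3,-8,0,0,0,0.4],
    [2,3.9,-12,0,0,0,0.4],
    [2,3.9,-16,0,0,0,0.4],
    [2,3.9,-20,0,0,0,0.4],
    [2,3.9,-23,0,0,0,0.4],
    [2,3.9,-26,0,0,0,0.4],
    [2,3.9,-28,0,0,0,0.4],
    [2,3.9,-29,0,0,0,0.4],
    [2,3.9,-29.5,0,0,0,0.4],
    [2,3.9,-29.5,0,0,0,0.4],
    [2,3.9,-29.5,0,0,0,-0.3],
    [2,3.9,-29.5,0,0,0,-1],
    [2,3.9,-29.5,0,0,0,-1],
    [2,3.9,-29.5,0,0,0,-1],
    [2,3.9,-29.5,0,0,0,-1],
    [2,3.9,-29.5,0,0,0,-1],
  ],
)

```text
t: 22.68
ee_pos: [541.1, 279.4, 71.6]
orientation: [-0.102, 3.138, 0.001]
ft_force: [-0.6, -1.6, 5.8]
width: 35.5
grasp_force: 29.9
```

Request:
servo_tool(
  increments=[
    [0,0,2,0,0,0,-1],
    [0,0,6,0,0,0,-1],
    [0,0,10,0,0,0,-1],
    [0,0,14,0,0,0,-1],
    [0,-1,17,0,0,0,-1],
    [0,-4,19,0,0,0,-1],
    [0,-8,19,0,0,0,-1],
    [0,-12,19,0,0,0,-1],
    [0,-16,19,0,0,0,-1],
    [0,-20,19,0,0,0,-1],
    [0,-24,19,0,0,0,-1],
    [0,-28,19,0,0,0,-1],
    [0,-32,19,0,0,0,-1],
    [0,-36,19,0,0,0,-1],
    [0,-40,19,0,0,0,-1],
    [0,-44,19,0,0,0,-1],
    [0,-48,19,0,0,0,-1],
    [0,-52,19,0,0,0,-1],
    [0,-55,19,0,0,0,-1],
    [0,-57,19,0,0,0,-1],
  ],
)

```text
t: 24.35
ee_pos: [539.7, -293.8, 260.2]
orientation: [0.098, -3.14, 0.0]
ft_force: [-0.2, -0.1, -2.4]
width: 35.6
grasp_force: 29.9
```

Request:
servo_tool(
  increments=[
    [0,-0.6,0,0,0,0.4,-1],
    [0,-0.7,0,0,0,0.4,-1],
    [0,-0.7,-2,0,0,0.4,-1],
    [0,-0.7,-5,0,0,0.4,-1],
    [0,-0.7,-8,0,0,0.4,-1],
    [0,-0.7,-11,0,0,0.4,-1],
    [0,-0.7,-14,0,0,0.4,-1],
    [0,-0.7,-16,0,0,0.4,-1],
    [0,-0.7,-17.3,0,0,0.4,-1],
    [0,-0.7,-17.8,0,0,0.4,-1],
    [0,-0.7,-17.8,0,0,0.4,-1],
    [0,-0.7,-17.8,0,0,0.4,-1],
  ],
)

```text
t: 25.35
ee_pos: [541.2, -297.6, 83.6]
orientation: [-0.113, 3.138, -0.001]
ft_force: [1.0, 0.7, -1.3]
width: 35.6
grasp_force: 29.9
```

Request:
servo_tool(
  increments=[
    [0,0,-0.5,0,0,0,-1],
    [0,0,-0.9,0,0,0,-1],
    [0,0,-1,0,0,0,-1],
    [0,0,-1,0,0,0,-1],
    [0,0,-1,0,0,0,0.15],
    [0,0,-1,0,0,0,0.15],
    [0,0,-1,0,0,0,0.15],
    [0,0,-1,0,0,0,0.15],
    [0,0,1,0,0,0,0.15],
    [0,0,4,0,0,0,0.15],
    [0,0,8,0,0,0,0.15],
    [0,0,12,0,0,0,0.15],
    [0,0,16,0,0,0,0.15],
    [0,0.5,18,0,0,0,0.15],
    [0,3,19,0,0,0,0.15],
    [0,6,19,0,0,0,0.2],
    [0,10,19,0,0,0,0.2],
    [0,10,19,0,0,0,0.2],
    [0,10,19,0,0,0,0.2],
  ],
)

```text
t: 26.93
ee_pos: [540.4, -196.2, 272.9]
orientation: [-0.117, 3.139, -0.0]
ft_force: [-0.3, -0.7, 0.6]
width: 52.5
grasp_force: 0.0
```

```bash
python3 caps.py wrist w9 96; python3 caps.py top t9 96
```

```text
26.9333 [ 540.4 -196.2  272.9] [-0.117  3.139 -0.   ] 52.5
red px [493.5  81.5] 10.5 87 world [432.5 -18. ] diam 19.0
red px [402. 256.] 22.1 172 world [601.  -71.2] diam 41.0
yellow px [174.1 177.1] 21.5 1228 world [ 538.3 -296.6] diam 40.0
yellow px [281.5 410. ] 94.5 2627 world [ 796.4 -176.6] diam 175.0
orange px [222.5  43.5] 54.9 4449 world [ 419.6 -255.2] diam 101.0
orange px [239.5 197. ] 186.4 7633 world [ 552.8 -234.8] diam 344.0
orange px [174.1 177.1] 21.5 1228 world [ 538.3 -296.6] diam 40.0
orange px [401.5 232.5] 45.5 309 world [576.6 -75.7] diam 84.0
orange px [412.  275.5] 14.5 76 world [621.2 -57.7] diam 27.0
26.9833 [ 540.5 -197.3  272.8] [-1.150e-01  3.139e+00 -1.000e-03] 52.8
red px [191.6 158.7] 8.1 194 world [612.  277.4] diam 35.0
yellow px [448.3 194. ] 9.2 210 world [ 536.1 -298.7] diam 40.0
blue px [229.4 156. ] 8.4 205 world [619.1 193. ] diam 37.0
orange px [500.5  52.5] 22.3 657 world [ 878.  -443.1] diam 98.0
```

Request:
servo_tool(
  increments=[
    [0.6,4,0,0,0,0,0.4],
    [1.2,8,0,0,0,0,0.4],
    [1.8,12,0,0,0,0,0.4],
    [2.4,16,0,0,0,0,0.4],
    [3,20,0,0,0,0,0.4],
    [3.6,24,0,0,0,0,0.4],
    [4.2,28,0,0,0,0,0.4],
    [4.8,32,0,0,0,0,0.4],
    [5.4,36,0,0,0,0,0.4],
    [6,40,0,0,0,0,0.4],
    [6.6,44,0,0,0,0,0.4],
    [7.2,47,-1,0,0,0,0.4],
    [7.5,47.9,-4,0,0,0,0.4],
    [7.5,47.9,-8,0,0,0,0.4],
    [7.5,47.9,-10,0,0,0,0.4],
    [7.5,47.9,-10,0,0,0,0.4],
  ],
)

```text
t: 28.37
ee_pos: [613.0, 279.0, 166.5]
orientation: [0.111, -3.131, 0.006]
ft_force: [-0.9, 0.1, -0.6]
width: 61.9
grasp_force: 0.0
```

```bash
python3 caps.py wrist w10 94|grep -E "red|blue|\["
```

```text
28.3667 [613.  279.  166.5] [ 0.111 -3.131  0.006] 61.9
red px [283.5 222.6] 28.7 2325 world [614.2 280.7] diam 37.0
red px [159.5 236.5] 24.6 772 world [630.2 197.4] diam 32.0
red px [410.  269.4] 40.2 2431 world [641.8 370.8] diam 52.0
yellow px [413.5 303.1] 6.9 68 world [667.4 377.4] diam 9.0
blue px [161.9 224.1] 31.0 2542 world [621.2 199.2] diam 40.0
```

Request:
servo_tool(
  increments=[
    [0,0,-3,0,0,0,0.4],
    [0,0,-6,0,0,0,0.4],
    [0,0,-8.5,0,0,0,0.4],
    [0,0,-9.8,0,0,0,0.4],
    [0,0,-10,0,0,0,0.4],
    [0,0,-10,0,0,0,0.4],
    [0,0,-10,0,0,0,-0.3],
    [0,0,-10,0,0,0,-1],
    [0,0,-10,0,0,0,-1],
    [0,0,-10,0,0,0,-1],
    [0,0,-10,0,0,0,-1],
    [0,0,-10,0,0,0,-1],
  ],
)

```text
t: 29.42
ee_pos: [616.1, 281.4, 73.8]
orientation: [-0.113, 3.138, 0.001]
ft_force: [-0.3, -1.4, 6.5]
width: 35.5
grasp_force: 30.0
```

Request:
servo_tool(
  increments=[
    [0,0,2,0,0,0,-1],
    [0,0,6,0,0,0,-1],
    [0,0,10,0,0,0,-1],
    [0,0,14,0,0,0,-1],
    [-0.5,-1,17,0,0,0,-1],
    [-1,-4,19,0,0,0,-1],
    [-1.6,-8,19,0,0,0,-1],
    [-2.2,-12,19,0,0,0,-1],
    [-2.8,-16,19,0,0,0,-1],
    [-3.4,-20,19,0,0,0,-1],
    [-4,-24,19,0,0,0,-1],
    [-4.6,-28,19,0,0,0,-1],
    [-5.2,-32,19,0,0,0,-1],
    [-5.8,-36,19,0,0,0,-1],
    [-6.4,-40,19,0,0,0,-1],
    [-7,-44,19,0,0,0,-1],
    [-7.7,-48,19,0,0,0,-1],
    [-8.1,-50.3,19,0,0,0,-1],
    [-8.1,-50.6,19,0,0,0,-1],
    [-8.1,-50.6,19,0,0,0,-1],
  ],
)

```text
t: 31.08
ee_pos: [533.7, -225.9, 262.1]
orientation: [0.108, -3.139, -0.001]
ft_force: [-0.0, 0.5, -2.9]
width: 35.1
grasp_force: 30.0
```

Request:
servo_tool(
  increments=[
    [0,0,-2,0,0,0,-1],
    [0,0,-5,0,0,0,-1],
    [0,0,-8,0,0,0,-1],
    [0,0,-11,0,0,0,-1],
    [0,0,-14,0,0,0,-1],
    [0,0,-16,0,0,0,-1],
    [0,0,-17.3,0,0,0,-1],
    [0,0,-17.8,0,0,0,-1],
    [0,0,-17.8,0,0,0,-1],
    [0,0,-17.8,0,0,0,-1],
  ],
)

```text
t: 31.92
ee_pos: [535.3, -224.5, 85.5]
orientation: [-0.113, 3.138, -0.001]
ft_force: [0.1, 0.4, -1.7]
width: 35.4
grasp_force: 30.0
```

Request:
servo_tool(
  increments=[
    [0,0,-0.5,0,0,0,-1],
    [0,0,-0.9,0,0,0,-1],
    [0,0,-1,0,0,0,-1],
    [0,0,-1,0,0,0,-1],
    [0,0,-1,0,0,0,0.15],
    [0,0,-1,0,0,0,0.15],
    [0,0,-1,0,0,0,0.15],
    [0,0,-1,0,0,0,0.15],
    [0,0,1,0,0,0,0.15],
    [0,0,4,0,0,0,0.15],
    [0,0,8,0,0,0,0.15],
    [0,0,12,0,0,0,0.15],
    [0,0.5,16,0,0,0,0.15],
    [0.5,3,18,0,0,0,0.15],
    [1,7,19,0,0,0,0.15],
    [1.7,11,19,0,0,0,0.2],
    [2.4,15,19,0,0,0,0.2],
    [3.1,19,19,0,0,0,0.2],
    [3.8,23,19,0,0,0,0.2],
  ],
)

```text
t: 33.5
ee_pos: [572.3, 7.0, 274.9]
orientation: [-0.112, 3.139, -0.0]
ft_force: [0.2, 0.1, -0.6]
width: 52.7
grasp_force: 0.0
```

Request:
servo_tool(
  increments=[
    [0.7,4,0,0,0,0,0.4],
    [1.5,8,0,0,0,0,0.4],
    [2.3,12,0,0,0,0,0.4],
    [3.1,16,0,0,0,0,0.4],
    [4,18.5,0,0,0,0,0.4],
    [4.7,19.4,-4,0,0,0,0.4],
    [4.8,19.4,-8,0,0,0,0.4],
    [4.8,19.4,-10,0,0,0,0.4],
    [4.8,19.4,-10,0,0,0,0.4],
    [4.8,19.4,-10,0,0,0,0.4],
  ],
)

```text
t: 34.33
ee_pos: [619.7, 199.1, 173.7]
orientation: [0.113, -3.137, 0.001]
ft_force: [0.2, 1.4, 0.3]
width: 60.9
grasp_force: 0.0
```

```bash
python3 caps.py wrist w11 94|grep -E "blue|\["; python3 caps.py top t11 96
```

```text
34.3333 [619.7 199.1 173.7] [ 1.130e-01 -3.137e+00  1.000e-03] 60.9
red px [152.5 269.7] 39.8 2197 world [665.8 110. ] diam 53.0
yellow px [150.5 303.5] 7.1 70 world [693.  107.9] diam 9.0
blue px [276.4 219.8] 28.0 2249 world [622.  196.1] diam 37.0
34.3833 [621.  199.3 175.6] [-0.112  3.139  0.   ] 61.5
red px [415.8 195.7] 9.0 208 world [ 531.8 -225.2] diam 39.0
yellow px [448.  193.5] 9.3 213 world [ 537.4 -298. ] diam 41.0
yellow px [416.3 195.1] 8.3 159 world [ 533.2 -226.4] diam 36.0
orange px [507.5  52.5] 26.9 1051 world [ 878.2 -459.9] diam 118.0
```

Red and yellow stand in the rack. Blue is next.

Request:
servo_tool(
  increments=[
    [0,-0.2,-3,0,0,0,0.4],
    [0,-0.2,-6,0,0,0,0.4],
    [0,-0.2,-8.5,0,0,0,0.4],
    [0,-0.2,-9.8,0,0,0,0.4],
    [0,-0.2,-10.2,0,0,0,0.4],
    [0,-0.2,-10.2,0,0,0,0.4],
    [0,-0.2,-10.2,0,0,0,-0.3],
    [0,-0.2,-10.2,0,0,0,-1],
    [0,-0.2,-10.2,0,0,0,-1],
    [0,-0.2,-10.2,0,0,0,-1],
    [0,-0.2,-10.2,0,0,0,-1],
    [0,-0.2,-10.2,0,0,0,-1],
  ],
)

```text
t: 35.43
ee_pos: [621.1, 197.3, 73.7]
orientation: [-0.112, 3.138, 0.0]
ft_force: [-0.0, -1.9, 5.8]
width: 35.5
grasp_force: 29.9
```

Request:
servo_tool(
  increments=[
    [0,0,2,0,0,0,-1],
    [0,0,6,0,0,0,-1],
    [0,0,10,0,0,0,-1],
    [0,0,14,0,0,0,-1],
    [-0.5,-1,17,0,0,0,-1],
    [-1.2,-4,19,0,0,0,-1],
    [-2.2,-8,19,0,0,0,-1],
    [-3.2,-12,19,0,0,0,-1],
    [-4.2,-16,19,0,0,0,-1],
    [-5.2,-20,19,0,0,0,-1],
    [-6.2,-24,19,0,0,0,-1],
    [-7.2,-28,19,0,0,0,-1],
    [-8.2,-32,19,0,0,0,-1],
    [-8.9,-34.4,19,0,0,0,-1],
    [-9,-34.7,19,0,0,0,-1],
    [-9,-34.7,19,0,0,0,-1],
  ],
)

```text
t: 36.77
ee_pos: [529.6, -151.0, 262.3]
orientation: [0.108, -3.139, -0.001]
ft_force: [-0.8, 0.7, -2.6]
width: 35.4
grasp_force: 29.9
```

Request:
servo_tool(
  increments=[
    [0,0,-2,0,0,0,-1],
    [0,0,-5,0,0,0,-1],
    [0,0,-8,0,0,0,-1],
    [0,0,-11,0,0,0,-1],
    [0,0,-14,0,0,0,-1],
    [0,0,-16,0,0,0,-1],
    [0,0,-17.3,0,0,0,-1],
    [0,0,-17.8,0,0,0,-1],
    [0,0,-17.8,0,0,0,-1],
    [0,0,-17.8,0,0,0,-1],
  ],
)

```text
t: 37.6
ee_pos: [531.0, -149.1, 85.0]
orientation: [-0.114, 3.139, 0.0]
ft_force: [0.6, 0.1, -1.5]
width: 35.8
grasp_force: 29.9
```

Request:
servo_tool(
  increments=[
    [0,0,-0.5,0,0,0,-1],
    [0,0,-0.9,0,0,0,-1],
    [0,0,-1,0,0,0,-1],
    [0,0,-1,0,0,0,-1],
    [0,0,-1,0,0,0,0.1],
    [0,0,-1,0,0,0,0.1],
    [0,0,-1,0,0,0,0.1],
    [0,0,-1,0,0,0,0.1],
    [0,0,1,0,0,0,0.1],
    [0,0,4,0,0,0,0.1],
    [0,0,8,0,0,0,0.1],
    [0,0,12,0,0,0,0.1],
    [0,0,16,0,0,0,0.1],
    [0,1,20,0,0,0,0.1],
    [0.5,4,24,0,0,0,0],
    [1,7,26,0,0,0,0],
    [1.5,11,28,0,0,0,0],
    [2,14,29,0,0,0,0],
    [3,18,29,0,0,0,0],
  ],
)

```text
t: 39.18
ee_pos: [561.3, 31.3, 378.5]
orientation: [-0.111, 3.134, -0.001]
ft_force: [1.2, -0.1, -0.7]
width: 43.9
grasp_force: 0.0
```

Request:
servo_tool(
  increments=[
    [1,2.5,0,0,0,-7,0],
    [2,5,0,0,0,-14,0],
    [3,7.5,0,0,0,-21,0],
    [4,10,0,0,0,-28,0],
    [5.5,12.5,0,0,0,-35,0],
    [7,15,0,0,0,-42,0],
    [8.5,17.5,0,0,0,-49,0],
    [10,20,0,0,0,-56,0],
    [11.5,22.5,0,0,0,-63,0],
    [13,25,0,0,0,-70,0],
    [14.5,27,0,0,0,-77,0],
    [16,28.5,0,0,0,-84,0],
    [17.1,28.9,0,0,0,-90.5,0],
    [17.1,28.9,0,0,0,-90.5,0],
    [17.1,28.9,0,0,0,-90.5,0],
    [17.1,28.9,0,0,0,-90.5,0],
  ],
)

```text
t: 40.52
ee_pos: [730.9, 318.6, 374.4]
orientation: [-2.147, -2.293, 0.001]
ft_force: [-0.1, 0.6, -1.2]
width: 43.5
grasp_force: 0.0
```

```bash
python3 - <<'E'
from h import *
d=grab('wrist','w12'); o=d['obs'];print(o['ee_pos'],o['orientation'],o['width'])
a=np.arctan2(25,-215)-1.8; x=np.array([85+216.4*np.cos(a),60+216.4*np.sin(a)])
from fit import pt
for y in (24,75,126): print(proj(d,pt((579.3,235,np.radians(3.56)),(x[0],y,x[1]+5))).round(1), pt((579.3,235,np.radians(3.56)),(x[0],y,x[1])))
V=d['image'].max(2)
for r in range(130,260,15):
    c=np.nonzero(V[r,240:325]<45)[0]+240; print(r,(c.min(),c.max(),len(c)) if len(c) else '',end=' ')
E
python3 caps.py top t12 96
```

```text
[730.90355854 318.62767043 374.37619171] [-2.14682646e+00 -2.29311839e+00  1.39211070e-03] 43.50466265816098
[282.7 269.4] [np.float64(735.682720569631), np.float64(268.775565575288), np.float64(263.6514436596535)]
[283.1 207.5] [np.float64(732.5159393101), np.float64(319.6771519597445), np.float64(263.6514436596535)]
[283.4 139.1] [np.float64(729.3491580505688), np.float64(370.57873834420093), np.float64(263.6514436596535)]
130  145 (np.int64(267), np.int64(291), 25) 160 (np.int64(276), np.int64(291), 16) 175 (np.int64(276), np.int64(291), 16) 190 (np.int64(277), np.int64(291), 15) 205 (np.int64(277), np.int64(291), 15) 220 (np.int64(277), np.int64(291), 15) 235 (np.int64(271), np.int64(291), 20) 250 (np.int64(271), np.int64(291), 21) 40.5667 [730.9 318.5 374.8] [-2.148e+00 -2.292e+00  1.000e-03] 43.7
red px [415.8 195.7] 9.0 206 world [ 531.8 -225.2] diam 39.0
red px [384.5 196. ] 8.4 134 world [ 530.6 -154.7] diam 37.0
yellow px [448.3 194. ] 9.2 209 world [ 536.1 -298.7] diam 40.0
yellow px [416.3 195.1] 8.3 145 world [ 533.2 -226.4] diam 36.0
blue px [356.5 199. ] 23.1 136 world [523.3 -91.8] diam 101.0
blue px [382.9 195.7] 8.8 217 world [ 531.2 -151.1] diam 38.0
orange px [507.5  52.5] 26.9 1050 world [ 878.2 -459.9] diam 118.0
```

View pics/w12.png

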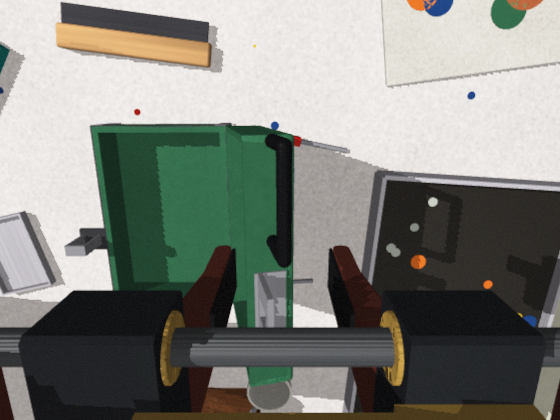

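The chest is empty, and the bar is under the fingers at (284,200). All three jars read upright in the rack from the top camera.

Request:
servo_tool(
  increments=[
    [0.15,0.1,-4,0,0,0,0],
    [0.15,0.1,-8,0,0,0,0],
    [0.15,0.1,-10.5,0,0,0,0],
    [0.15,0.1,-12,0,0,0,0],
    [0.15,0.1,-12.8,0,0,0,0],
    [0.15,0.1,-12.8,0,0,0,0],
    [0.15,0.1,-12.8,0,0,0,0],
    [0.15,0.1,-12.8,0,0,0,-1],
    [0.15,0.1,-12.8,0,0,0,-1],
    [0.15,0.1,-12.8,0,0,0,-1],
    [0.15,0.1,-12.8,0,0,0,-1],
    [0.15,0.1,-12.8,0,0,0,-1],
  ],
)

```text
t: 41.62
ee_pos: [733.1, 320.3, 247.3]
orientation: [2.15, 2.29, 0.001]
ft_force: [0.0, 0.4, 0.7]
width: 14.4
grasp_force: 0.0
```

Request:
servo_tool(
  increments=[
    [0,0,0,0,0,0,-1],
    [0,0,0,0,0,0,-1],
    [-1,-0.05,0.35,0,0,0,-1],
    [-2.1,-0.15,0.6,0,0,0,-1],
    [-3.1,-0.2,0.85,0,0,0,-1],
    [-4.2,-0.25,1.05,0,0,0,-1],
    [-5.3,-0.35,1.2,0,0,0,-1],
    [-6.3,-0.4,1.25,0,0,0,-1],
    [-7.4,-0.45,1.25,0,0,0,-1],
    [-8.5,-0.55,1.25,0,0,0,-1],
    [-9.6,-0.6,1.15,0,0,0,-1],
    [-10.6,-0.65,1,0,0,0,-1],
    [-11.7,-0.75,0.8,0,0,0,-1],
    [-12.8,-0.8,0.6,0,0,0,-1],
    [-13.8,-0.85,0.3,0,0,0,-1],
    [-14.8,-0.9,-0.1,0,0,0,-1],
    [-15.8,-1,-0.5,0,0,0,-1],
    [-16.8,-1.05,-0.9,0,0,0,-1],
  ],
)

```text
t: 43.12
ee_pos: [565.2, 309.5, 238.6]
orientation: [2.149, 2.289, 0.004]
ft_force: [2.8, -2.0, 1.8]
width: 11.3
grasp_force: 30.0
```

Request:
servo_tool(
  increments=[
    [-1,-0.05,-0.5,0,0,0,-1],
    [-1.9,-0.1,-1.05,0,0,0,-1],
    [-2.8,-0.15,-1.65,0,0,0,-1],
    [-3.7,-0.2,-2.3,0,0,0,-1],
    [-4.5,-0.3,-3,0,0,0,-1],
    [-5.3,-0.35,-3.7,0,0,0,-1],
    [-6.1,-0.4,-4.4,0,0,0,-1],
    [-6.8,-0.4,-5.2,0,0,0,-1],
    [-7.5,-0.45,-6.1,0,0,0,-1],
    [-8.1,-0.5,-6.9,0,0,0,-1],
    [-8.7,-0.55,-7.8,0,0,0,-1],
    [-9.3,-0.55,-8.8,0,0,0,-1],
    [-9.8,-0.6,-9.7,0,0,0,-1],
    [-10.3,-0.65,-10.7,0,0,0,-1],
    [-10.7,-0.65,-11.7,0,0,0,-1],
    [-11,-0.7,-12.7,0,0,0,-1],
    [-11.3,-0.7,-13.8,0,0,0,-1],
    [-11.6,-0.7,-14.8,0,0,0,-1],
  ],
)

```text
t: 44.62
ee_pos: [448.3, 302.8, 88.4]
orientation: [-2.15, -2.29, 0.001]
ft_force: [2.7, -1.5, 1.9]
width: 10.9
grasp_force: 30.0
```

Request:
servo_tool(
  increments=[
    [-0.2,0,-1,0,0,0,-1],
    [-0.3,0,-1.9,0,0,0,-1],
    [-0.3,0,-2.2,0,0,0,-1],
    [-0.3,0,-2.4,0,0,0,-1],
    [-0.3,0,-2.4,0,0,0,-1],
    [-0.3,0,-2.4,0,0,0,-1],
  ],
)

```text
t: 45.12
ee_pos: [444.6, 302.5, 65.4]
orientation: [-2.15, -2.289, 0.004]
ft_force: [-6.4, 2.9, 6.3]
width: 11.1
grasp_force: 30.0
```

Request:
servo_tool(
  increments=[
    [0,0,-0.3,0,0,0,-1],
    [0,0,-0.5,0,0,0,-1],
    [0,0,-0.5,0,0,0,-1],
    [0,0,-0.5,0,0,0,-1],
  ],
)

```text
t: 45.45
ee_pos: [444.6, 302.7, 62.6]
orientation: [-2.15, -2.289, 0.003]
ft_force: [-12.9, -0.7, 30.4]
width: 10.9
grasp_force: 30.0
```

At the stop: the force rises to 30 N. I'll release, back away and check.

Request:
servo_tool(
  increments=[
    [0,0,0.3,0,0,0,-1],
    [0,0,0.3,0,0,0,-0.1],
    [0,0,0.3,0,0,0,0],
    [0,0,0.3,0,0,0,0],
    [0,0,0.3,0,0,0,0],
    [0,0,2,0,0,0,0],
    [0,0,5,0,0,0,0],
    [0,0,9,0,0,0,0],
    [0,0,13,0,0,0,0],
    [-1,0,17,0,0,0,0],
    [-2,2,20,0,0,0,0],
    [-5,5,23,0,0,0,0],
    [-8,9,25,0,0,0,0],
    [-10,13,25,0,0,0,0],
    [-12,17,25,0,0,0,0],
    [-13,21,25,0,0,0,0],
    [-14,25,25,0,0,0,0],
    [-14,25,25,0,0,0,0],
    [-14,25,25,0,0,0,0],
    [-14,25,25,0,0,0,0],
  ],
)

```text
t: 47.12
ee_pos: [305.3, 553.4, 309.7]
orientation: [2.148, 2.292, -0.002]
ft_force: [-0.0, 0.0, 0.4]
width: 44.1
grasp_force: 0.0
```

```bash
python3 caps.py top t13 96; python3 -c "
from h import *
a=load('t13')['image'];b=load('top0')['image'];grab('scene','s13')
cv2.imwrite('pics/f.png',cv2.cvtColor(np.vstack([a[60:330,60:],load('s13')['image'][60:380,:500]]),cv2.COLOR_RGB2BGR))"
```

```text
47.1167 [305.3 553.4 309.7] [ 2.148e+00  2.292e+00 -2.000e-03] 44.1
red px [416.3 195.4] 8.4 195 world [ 532.4 -226.3] diam 37.0
red px [384.  195.5] 7.8 132 world [ 531.7 -153.6] diam 34.0
yellow px [448.2 193.8] 8.9 199 world [ 536.8 -298.5] diam 39.0
yellow px [416.3 195.3] 8.4 160 world [ 532.6 -226.4] diam 37.0
blue px [383.3 195.7] 8.2 204 world [ 531.2 -152. ] diam 36.0
orange px [507.5  52.5] 26.9 1041 world [ 878.2 -459.9] diam 118.0
```

View pics/f.png

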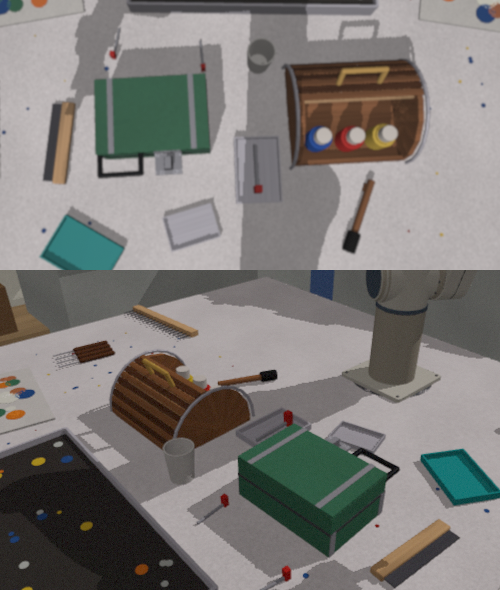

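The final views show the lid shut, the shutter up, blue, red and yellow upright in the rack, the pin in the tray, and the bystanders undisturbed.

```bash
python3 -c "
from workcell import ctrl
print(ctrl.close_job())"
```

```text
the job is handed in; nothing more can be done
None
```

The job is handed in: the pin is in the aluminium tray, the blue, red and yellow jars stand upright in the open rack, the empty chest's lid is shut, and the cup, comb and brush look undisturbed in the final camera views.

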